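# Load a power module into the slide-in test fixture and hold it on the contacts

## Task

Test the power module with the bare silver heat sink: take it out of the tray, set it down flat on the white loading shelf of the test fixture, between the guide rails and with its yellow end leading, and slide it along until it drops onto the locating pin hidden beneath it. Then press it fully home on the spring contacts and keep it pressed: finish while still holding it down, do not let go. Leave the module with the black heat sink in the tray and the other things on the bench where they are.

Things in the scene. Friction and masses are not known exactly. Their poses are not given: they have to be found in the camera images.
- module_centre (a point): Power module to test, 60 x 40 x 48 mm, about 0.22 kg: black case 15 mm high, finned heat sink of bare silver aluminium above. Upright in the tray. Flat long sides over the full height, gripped across the 40 mm width; the top can be pressed on. Point: its centre, 24 mm above its flat underside; x along its length towards the yellow-painted fin ends, z up.
- module_bore (a point): Mouth of the module's locating bore, in its underside (hidden from above): a blind round hole 13 mm across, 12 mm deep, on the module's centre line, 12 mm from its centre towards the yellow end.
- spare_centre (a point): A second module of the same shape with a black heat sink (it too has a yellow end), in the same tray; to be left alone. Point: its centre, 24 mm above its underside. Which of the two lies in which half of the tray varies.
- tray: Shallow black tray lined with pink foam, fixed to the bench, 150 (x) x 250 (y) mm, walls 16 mm high; origin on the bench under its centre. The modules stand on the foam, 8 mm above the bench, side by side along y, about 110 mm apart.
- fixture: Test fixture, fixed to the bench: a blue box 220 (x) x 130 (y) mm, its aluminium top plate 40 mm above the bench. Origin on the bench under its centre; x is the direction in which the module is slid, z up. On its centre line along x: white loading shelf (x = -105 to +11 mm), a step down to the nest with pin and contacts, a black end stop (from x = +84 mm, 55.5 mm high).
- shelf_point (a point): On the loading shelf's top surface, 51 mm above the bench, 55 mm behind the fixture's origin: here the module's centre goes when set down. Black guide rails on both sides, 45 mm apart inside, 12 mm thick, tops 55.5 mm above the bench, run from 22 mm behind this point to the end stop; behind that they flare to some 60 mm apart. Axes as the fixture's.
- pin_tip (a point): Top of the steel locating pin, 50 mm above the bench (1 mm below the shelf's surface), 57 mm ahead of the fixture's origin on its centre line. The pin is 10 mm thick, stands 10 mm above the nest floor, and its top 4 mm taper to 3.6 mm across.
- seat_point (a point): On the nest floor, 40 mm above the bench: the module's underside centre is here once it is home. 45 mm ahead of the fixture's origin; there the module has left the shelf by 4 mm and can drop. Axes as the fixture's. Module centre above the bench: 75 mm on the shelf, 69 mm dropped onto the raised contacts, 64 mm home.
- contacts (a joint): Travel of the brass spring contacts in the nest, in m: 0 = raised (tops 45 mm above the bench), 0.005 = pressed flush with the nest floor. They push up with 5 N when raised and 13 N when flush, so they carry an unpressed module and lift it by 5 mm if it is let go.
- multimeter: Yellow and black digital multimeter lying on the bench, 180 x 86 x 40 mm, a bystander; origin under its centre.
- screwdriver: Screwdriver lying on the bench, a bystander.
- tape_roll: Roll of amber tape lying flat, 84 mm across, 19 mm high, a bystander.
- cleaner: White bottle with a red cap, 60 mm across, 150 mm high, a bystander.
- adapter: Aluminium terminal box, 120 x 80 x 50 mm, with a red and a black terminal on top, a bystander.
Not all that is in view belongs to the job. Leave any orange or turquoise look-alike of the part that bears module_centre alone.

How it is judged:
On the way, in this order (a step that is already met when the one before it is completed fails the run):
1. the silver module rests flat on the loading shelf, between the guide rails, yellow end leading (x of module_centre in the frame of fixture between -0.09 and -0.012 m and y of module_centre in the frame of fixture between -0.01 and 0.01 m and z of module_centre in the frame of fixture between 0.072 and 0.078 m and angle between module_centre's own z axis and vertical below 0.07 rad and angle between the x axis of module_centre and the x axis of fixture, either way round below 0.1 rad and x of pin_tip in the frame of module_centre above 0 m and contact force between module and fixture above 0.3 N), for 0.1 s.
2. it has been slid along the shelf, still level with it, to shortly before the pin (x of module_centre in the frame of fixture between 0.005 and 0.036 m and y of module_centre in the frame of fixture between -0.008 and 0.008 m and z of module_centre in the frame of fixture between 0.0715 and 0.079 m and angle between module_centre's own z axis and vertical below 0.07 rad and angle between the x axis of module_centre and the x axis of fixture, either way round below 0.1 rad), for 0.03 s.
3. it has dropped onto the locating pin (horizontal distance between module_bore and pin_tip below 0.004 m and z of module_centre in the frame of fixture below 0.0712 m and angle between module_centre's own z axis and vertical below 0.07 rad and angle between the x axis of module_centre and the x axis of fixture, either way round below 0.1 rad), for 0.05 s.
At the end, for the whole second after the job is handed in: Silver module on the locating pin (bore and pin within 3 mm), level (0.07 rad), in line with the rails (0.10 rad), pressed home (underside within 1.7 mm of the nest floor, contacts pressed more than 3.5 of 5 mm), at rest, the fingers still on it with more than 3 N (horizontal distance between module_bore and pin_tip below 0.003 m and z of module_centre in the frame of fixture below 0.0657 m and value of joint contacts above 0.0035 m and contact force between the fingers and module above 3 N and linear speed of module below 0.01 m/s and angle between module_centre's own z axis and vertical below 0.07 rad and angle between the x axis of module_centre and the x axis of fixture, either way round below 0.1 rad); the arm keeps its last pose, push and grip.
It fails at once if the module with the black heat sink is moved by more than 30 mm or lifted out (distance of spare_centre from where it was at the start of the episode above 0.03 m).
It fails at once if another thing on the bench is pushed away by more than 30 mm (distance of any of multimeter, screwdriver, tape_roll, cleaner, adapter from where it was at the start of the episode above 0.03 m).
It also fails if it takes over 42 s, if anything falls off the work surface, if the arm or the gripper's body presses on something with over 40 N, if the wrist force passes 120 N, or if a joint passes its speed limit or range.

## Robot

A 6-joint arm with a two-finger parallel gripper is mounted at the origin on the work surface. World frame = base frame: x ahead of the robot, y to its left, z up, the work surface at z = 0. Lengths are in m, angles in rad, forces in N, time in s.
With the tool pointing down it reaches from about 0.425 to 0.95 m from the base axis. Payload 3.5 kg.
Tool frame: the origin (TCP) lies midway between the tips of the shut fingers; the grasp point (between the pads) lies 19 mm behind it; z points along the fingers, y is the line along which they close (so a half turn about z gives the same grasp; the last joint's range is limited). The gripper opens to 85 mm and grips with 20 to 120 N. Pads are 22 mm wide; open, the fingers measure 114 mm over their backs; the gripper's body (76 mm by 85 mm) begins 54 mm behind the grasp point. The pads swing forward as they close: fully open they stand 13 mm farther back than shut.
Start: joints at [1.048, 0.286, 1.577, -0, 1.279, -0.15], TCP at [0.246, 0.629, 0.231] pointing down, gripper open.
Joint ranges: [-2.77, 2.77], [-0.9, 2.22], [0.21, 2.48], [-1.53, 4.67], [0.24, 2.81], [-2.84, 2.84]. Speed limits (rad/s): [2.79, 2.79, 3.14, 3.14, 3.14, 3.14].

## Interface

Orientations are given as a unit quaternion [x, y, z, w].
In Python, from plant import get_state, read_camera, ctrl gives the robot as it stands.
- The arm moves only by the shell command python3 -m crank 'ROWS' [FORCE]. ROWS is JSON, a list of rows, each a list of 3 entries, a list of its own where there are three numbers: the shift along the tool's x, y, z in mm, then the turn about the tool's z in degrees, then the closure in counts, from 0 (fully open) to 255 (shut). In form: [[[tx, ty, tz], yaw, claw], ...]. A call has 1 to 10 rows; each row is the pose to reach, as a shift and turn from the pose commanded when the call began, along the tool's axes at that moment; what a row does not reach only later rows make up. A row lasts 1/10 s, in which the tool goes at most 50 mm and 8.59 degrees, less where a joint would pass 70% of its speed; a pose out of reach is approached as far as the arm can. A call with a gripper value outside its range is refused whole. The fingers move at their own pace and stop on an object; FORCE is the grip in N (left out, the last holds). Time passes only in rows, so rows that repeat a pose let the fingers close. It gives the time, the measured TCP pose, the force, the opening and the grip force at its end, in the units of the state.
- get_state(): the state, without advancing time (a new reading comes with each control period).
- read_camera(name): name is "scene" or "top"; returns a dict with "frame" (384x512x3 uint8, blue, green, red), "range_z" (384x512 float32, m along the optical axis (not along the pixel's ray), 0 where there is no reading), "vfov" (degrees; the focal length in pixels is half the picture's height over the tangent of half this angle, whatever the lens; pixels are square), "cx", "cy" (the principal point, pixels), "k1" (the pictures are not rectified: a ray, as slopes to the right and down, at radius r is drawn at 1 + k1 r^2 times it, then the intrinsics apply), "origin" and "orientation" of the camera in the world. Camera axes: x right, y down, z forward; pixel columns grow to the right and rows downward; lengths in m; the calibration is good to about 2 mm. A picture is of the moment at which its call begins.
- ctrl.sign_off(): hands the job in; it is judged then, once.
The state is a dict: "time": time; "qpos": joint angles; "dq": joint speeds; "joint_efforts": joint torques, N m; "eef_pos": TCP position; "tcp_rot": TCP orientation; "contact_force": force on the tool from outside, world axes, zero at the start; "wrist_torque": the same for the moment, N m; "opening": opening from 0.0 (shut) to 1.0 (fully open); "finger_force": force on a finger pad.
Only numpy, scipy, OpenCV 4.12 (cv2) and the standard library are available. Lean on these libraries where they do the work, as an engineer would, in place of code of your own. Each camera call takes 0.05 s, during which the arm holds its last target. There are 200 camera calls.

## Working session

There is one attempt and no reset: what is moved stays moved. The work goes in short steps, Python scripts to look and compute and a shell command to move; the robot and the scene stay as the last step left them, time stands still between calls to the robot, and variables do not carry over. Pictures are saved under pics/ and viewed, at most 10 in all, crops included, and the job is handed in when it is done.

```bash
mkdir -p pics; ls
cat > h.py <<'E'
import numpy as np, cv2
from plant import get_state, read_camera, ctrl
from scipy.spatial.transform import Rotation as R
def cloud(c):
    h,w=c['range_z'].shape; f=h/2/np.tan(np.radians(c['vfov'])/2)
    K=np.array([[f,0,c['cx']],[0,f,c['cy']],[0,0,1.]]); D=np.array([c['k1'],0,0,0.])
    u,v=np.meshgrid(np.arange(w),np.arange(h))
    p=cv2.undistortPoints(np.stack([u,v],-1).reshape(-1,1,2).astype(float),K,D).reshape(h,w,2)
    ray=np.dstack([p,np.ones((h,w))])
    return ray@R.from_quat(c['orientation']).as_matrix().T   # world ray per unit z
def pts(c,z=None):
    r=cloud(c); o=np.array(c['origin'])
    s=c['range_z'] if z is None else (z-o[2])/r[...,2]
    return o+r*s[...,None]
E
python3 - <<'E'
from h import *
s=get_state(); print(s)
for n in ('scene','top'):
    c=read_camera(n); cv2.imwrite(f'pics/{n}0.png',c['frame']); np.save(n+'0.npy',c,allow_pickle=True)
    print(n,c['origin'],R.from_quat(c['orientation']).as_matrix().round(3).tolist(),c['vfov'],c['cx'],c['cy'],c['k1'])
E
```

```text
pics
{'time': 0.0, 'qpos': array([ 1.04797597e+00,  2.87212247e-01,  1.57815451e+00,  6.97734600e-06,
        1.27857010e+00, -1.50000818e-01]), 'dq': array([ 0.00155158,  0.00247817, -0.00041921, -0.00220152,  0.0003273 ,
       -0.00131133]), 'joint_efforts': array([ 7.78803333e-04, -4.05980587e+01, -2.92624944e+01, -1.49833886e-04,
        5.73912359e-03,  4.40298848e-06]), 'eef_pos': array([0.24551198, 0.62808053, 0.22992828]), 'tcp_rot': array([ 1.85332930e-01,  9.82675089e-01, -1.10529736e-03, -3.90064183e-04]), 'contact_force': array([-0.30453106, -1.0502283 ,  0.30980778]), 'wrist_torque': array([0.00415982, 0.00321926, 0.00123233]), 'finger_force': 0.0, 'opening': 1.0029735455577145}
scene [ 1.10118305 -0.53186869  1.38933997] [[0.691, 0.62, -0.371], [0.722, -0.603, 0.338], [-0.014, -0.502, -0.865]] 43.33285203010158 254.28629081653708 191.4069859651316 0.007803253737945291
top [ 3.66156788e-01 -1.09567474e-03  1.32073238e+00] [[0.003, -0.99, 0.142], [-1.0, -0.006, -0.023], [0.023, -0.142, -0.99]] 48.393545990029764 258.2945740581526 186.42262142227924 -0.14752881224958475
```

View pics/scene0.png

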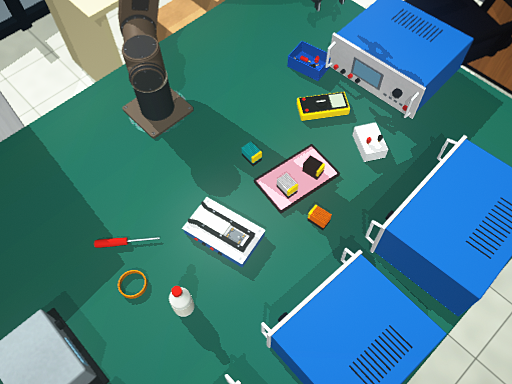

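View pics/top0.png

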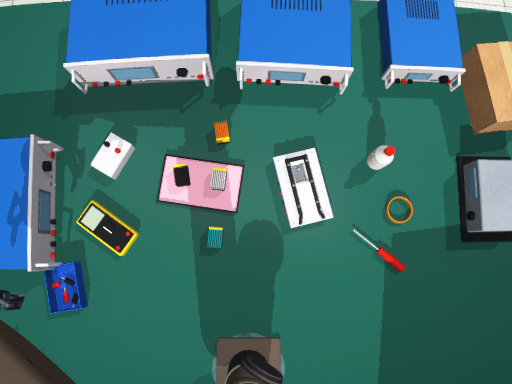

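The scene view shows the silver module at about (288,183) in the tray and the fixture at (224,230). In the top view, the silver module is at (218,179) with its yellow end up (+x) and the black one at (181,175). The fixture is at (302,188), with its nest and end stop at the upper end (298,160) and the flared rails at the bottom, so the slide direction is roughly +x. The teal and orange blocks are look-alikes.

Run:
```python
from h import *
def rect(P):
    (c,s,a)=cv2.minAreaRect(P.astype(np.float32)*1000); return np.round(c,1),np.round(s,1),round(a,1)
boxes={'top':dict(mod=(206,235,162,196),fix=(268,340,142,232)),'scene':dict(mod=(270,304,168,198),fix=(176,272,190,270))}
for n in ('top','scene'):
    c=np.load(n+'0.npy',allow_pickle=True).item(); P=pts(c); hsv=cv2.cvtColor(c['frame'],cv2.COLOR_BGR2HSV)
    for k,(a,b,d,e) in boxes[n].items():
        Q=P[d:e,a:b].reshape(-1,3); H=hsv[d:e,a:b].reshape(-1,3).astype(int)
        print(n,k,'zhist',np.histogram(Q[:,2]*1000,bins=range(0,80,4))[0])
        if k=='mod':
            m=(Q[:,2]>.048)&(Q[:,2]<.07); print('top',m.sum(),rect(Q[m,:2]),Q[m].mean(0).round(4))
            y=m&(H[:,0]>20)&(H[:,0]<35)&(H[:,1]>120); print('yellow',y.sum(),Q[y].mean(0).round(4))
            m=(Q[:,2]>.02)&(Q[:,2]<.07); print('body',rect(Q[m,:2]))
        else:
            m=(Q[:,2]>.034)&(Q[:,2]<.062); print('plate',m.sum(),rect(Q[m,:2]))
            r=m&(H[:,2]<70); print('dark',r.sum(),rect(Q[r,:2]),Q[r].mean(0).round(4))
            for lo,hi in((.036,.044),(.049,.053),(.0535,.059)):
                q=(Q[:,2]>lo)&(Q[:,2]<hi); print(lo,q.sum(),rect(Q[q,:2]))
    fy=(boxes[n]['fix'],boxes[n]['mod'])
    for k,(a,b,d,e) in boxes[n].items(): cv2.imwrite(f'pics/{n}_{k}.png',cv2.resize(c['frame'][d:e,a:b],None,fx=6,fy=6,interpolation=cv2.INTER_NEAREST))
a=cv2.imread('pics/top_fix.png');b=cv2.imread('pics/top_mod.png');z=np.zeros((max(a.shape[0],b.shape[0]),a.shape[1]+b.shape[1],3),np.uint8)
z[:a.shape[0],:a.shape[1]]=a; z[:b.shape[0],a.shape[1]:]=b; cv2.imwrite('pics/cmb.png',z); print(z.shape)
```

```text
top mod zhist [ 42 267 278  72  15   9  21  22  28  14  25  12  28  73  70   5   0   0
   0]
top 176 (array([573.6,  90.7]), array([40.2, 60.4]), 83.9) [0.5751 0.0906 0.055 ]
yellow 31 [0.5999 0.0883 0.0558]
body (array([585.3,  86.6]), array([48.2, 90.9]), 73.9)
top fix zhist [1670  327   18    7   13   21   18    4   71  650  977  282  328  483
  289   38    1    0    0]
plate 3108 (array([ 549.5, -166.1]), array([223.2, 133.6]), 13.8)
dark 369 (array([ 543.2, -163.4]), array([197.5,  75.5]), 14.5) [ 0.5562 -0.161   0.0558]
0.036 1627 (array([ 549.6, -166.1]), array([223.2, 133.6]), 13.8)
0.049 382 (array([ 544.5, -168.4]), array([202.7,  75.5]), 12.5)
0.0535 567 (array([ 542.3, -165.9]), array([202. ,  79.9]), 14.5)
scene mod zhist [133 309 192  49  12  15  12  15  13  16  16  35  61  81  40   4   0   0
   0]
top 186 (array([576.1,  90.6]), array([41.1, 64.8]), 82.5) [0.5777 0.0913 0.0536]
yellow 37 [0.6027 0.0879 0.0546]
body (array([580. , 124.1]), array([109.4,  64.5]), 83.3)
scene fix zhist [1222  207   52   49   46   58   39   51  276  842  526  273  367  359
  123   11    0    0    0]
plate 2693 (array([ 551.5, -164.6]), array([224.7, 134. ]), 13.9)
dark 391 (array([ 546.5, -169.8]), array([200.5,  75.6]), 13.2) [ 0.5599 -0.1662  0.0526]
0.036 1368 (array([ 551.7, -164.6]), array([224.4, 133.9]), 13.9)
0.049 379 (array([ 546.7, -168.3]), array([201.2,  75.7]), 14.0)
0.0535 339 (array([ 545.4, -165.1]), array([200.9,  78.9]), 13.6)
(540, 606, 3)
```

View pics/cmb.png

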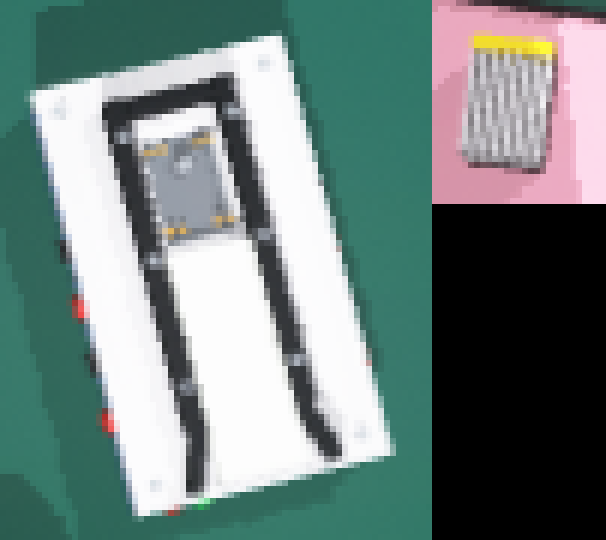

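The crops confirm this. The nest with its pin is at the upper-left end of the fixture and the end stop lies beyond it. The fixture is at about (550.5, -165.4) mm, yaw 13.8°. The silver module is at about (575, 90.7) mm, yaw about -6.3°, yellow towards +x.

```bash
cat >> h.py <<'E'
def go(x,y,z,line):
    "mm world TCP target and direction of tool x line (deg, mod 180) -> tool-frame shift, yaw"
    s=get_state(); M=R.from_quat(s['tcp_rot']).as_matrix()
    d=np.array([x,y,z])-s['eef_pos']*1000
    h=np.degrees(np.arctan2(M[1,0],M[0,0])); dy=(line-h+90)%180-90
    print('t',round(s['time'],2),'tcp',(s['eef_pos']*1000).round(1),'head',h.round(2),'shift',(M.T@d).round(1),'yaw',round(-dy,2),'F',s['contact_force'].round(1),'fing',round(float(s['finger_force']),1),'open',round(float(s['opening']),3))
E
python3 -c "
from h import *
go(574.8,90.7,130,-6.3)"
```

```text
t 0.1 tcp [245.5 628.1 230.1] head 158.64 shift [-502.4 -380.4  100.7] yaw -15.06 F [-0.4  0.1 -0.1] fing 0.0 open 0.997
```

```bash
python3 -m crank '[[[-502,-380,60],-15,0],[[-502,-380,60],-15,0],[[-502,-380,60],-15,0],[[-502,-380,60],-15,0],[[-502,-380,60],-15,0],[[-502,-380,60],-15,0],[[-502,-380,60],-15,0],[[-502,-380,60],-15,0],[[-502,-380,60],-15,0],[[-502,-380,60],-15,0]]' 80; python3 -c "
from h import *
go(574.8,90.7,130,-6.3)"
```

```text
time: 1.1
eef_pos: [0.5064, 0.2024, 0.1834]
tcp_rot: [0.055, 0.998, 0.0, -0.0]
contact_force: [0.2, 0.1, 0.3]
opening: 0.999
finger_force: 0.0
t 1.1 tcp [506.4 202.4 183.4] head 173.64 shift [ -80.4 -103.4   53.4] yaw -0.06 F [0.2 0.1 0.3] fing 0.0 open 0.999
```

```bash
python3 -m crank '[[[-80,-103,53],0,0],[[-80,-103,53],0,0],[[-80,-103,53],0,0],[[-80,-103,53],0,0],[[-80,-103,53],0,0],[[-80,-103,53],0,0]]'; python3 -c "
from h import *
go(574.8,90.7,26,-6.3)
c=read_camera('scene'); cv2.imwrite('pics/s1.png',cv2.resize(c['frame'][110:230,220:350],None,fx=5,fy=5))"
```

```text
time: 1.7
eef_pos: [0.5738, 0.0939, 0.1311]
tcp_rot: [0.055, 0.998, 0.0, -0.0]
contact_force: [-0.1, 0.1, 1.3]
opening: 1.0
finger_force: 0.0
t 1.7 tcp [573.8  93.9 131.1] head 173.68 shift [ -1.4  -3.1 105.1] yaw -0.02 F [-0.1  0.1  1.3] fing 0.0 open 1.0
```

View pics/s1.png

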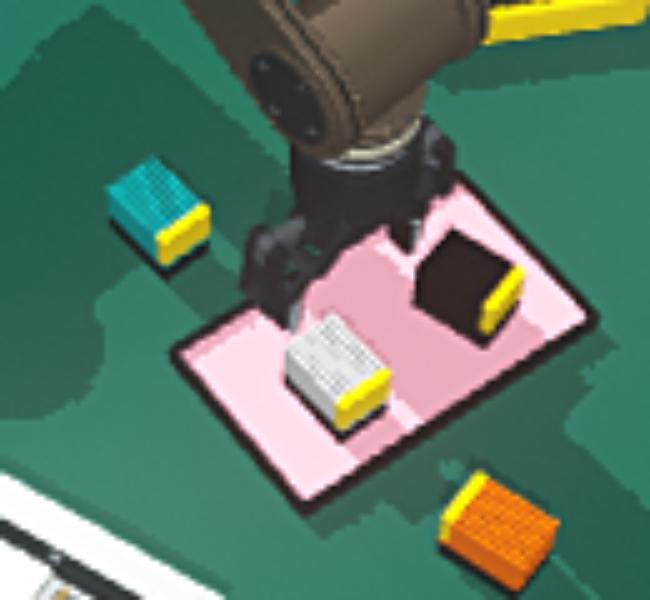

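The open fingers straddle the silver module in y at (330,370) in the crop, and the spare is clear. I'll descend partway, let it settle, and check.

```bash
python3 -m crank '[[[0,0,50],0,0],[[0,0,50],0,0],[[0,0,50],0,0],[[0,0,50],0,0]]'; python3 -c "
from h import *
go(574.8,90.7,26,-6.3)"
```

```text
time: 2.15
eef_pos: [0.5752, 0.0938, 0.0831]
tcp_rot: [0.055, 0.998, 0.0, 0.002]
contact_force: [1.0, -0.8, -0.0]
opening: 1.0
finger_force: 0.0
t 2.15 tcp [575.2  93.8  83.1] head 173.7 shift [ 0.2 -3.1 57.1] yaw 0.0 F [ 1.  -0.8 -0. ] fing 0.0 open 1.0
```

```bash
python3 -m crank '[[[0,-3,25],0,0],[[0,-3,50],0,0],[[0,-3,56],0,0],[[0,-3,56],0,0],[[0,-3,56],0,0]]'; python3 -c "
from h import *
go(574.8,90.7,26,-6.3)"
```

```text
time: 2.65
eef_pos: [0.5752, 0.0902, 0.0269]
tcp_rot: [0.055, 0.998, 0.0, 0.002]
contact_force: [-0.3, -0.2, 0.3]
opening: 1.001
finger_force: 0.0
t 2.65 tcp [575.2  90.2  26.9] head 173.65 shift [0.5 0.5 0.9] yaw -0.05 F [-0.3 -0.2  0.3] fing 0.0 open 1.001
```

```bash
python3 -m crank '[[[0,0,0],0,255],[[0,0,0],0,255],[[0,0,0],0,255],[[0,0,0],0,255],[[0,0,0],0,255],[[0,0,0],0,255],[[0,0,0],0,255]]' 80; python3 -c "
from h import *
go(574.8,90.7,160,-6.3)"
```

```text
time: 3.35
eef_pos: [0.5748, 0.0901, 0.026]
tcp_rot: [0.056, 0.998, 0.0, 0.001]
contact_force: [1.0, 0.4, 5.4]
opening: 0.455
finger_force: 81.6
t 3.35 tcp [574.8  90.1  26. ] head 173.64 shift [  -0.2    0.6 -134. ] yaw -0.06 F [1.  0.4 5.4] fing 81.6 open 0.455
```

```bash
python3 -m crank '[[[0,0,-20],0,255],[[0,0,-60],0,255],[[0,0,-100],0,255],[[0,0,-130],0,255],[[0,0,-130],0,255],[[0,0,-130],0,255]]'; python3 -c "
from h import *
go(497.1,-178.5,150,13.8)"
```

```text
time: 3.95
eef_pos: [0.5731, 0.0901, 0.154]
tcp_rot: [0.055, 0.998, -0.0, -0.001]
contact_force: [-0.3, -0.0, -2.1]
opening: 0.451
finger_force: 80.9
t 3.95 tcp [573.1  90.1 154. ] head 173.64 shift [  45.8 -275.3    4.2] yaw -20.16 F [-0.3 -0.  -2.1] fing 80.9 open 0.451
```

```bash
python3 -m crank '[[[46,-275,4],-20,255],[[46,-275,4],-20,255],[[46,-275,4],-20,255],[[46,-275,4],-20,255],[[46,-275,4],-20,255],[[46,-275,4],-20,255],[[46,-275,4],-20,255],[[46,-275,4],-20,255],[[46,-275,4],-20,255],[[46,-275,4],-20,255]]'
python3 - <<'E'
from h import *
go(497.1,-178.5,75,13.8)
for n in('scene','top'):
    c=read_camera(n); np.save(n+'2.npy',c,allow_pickle=True)
    cv2.imwrite(f'pics/{n}2.png',cv2.resize(c['frame'][170:290,160:290] if n=='scene' else c['frame'][130:240,250:360],None,fx=5,fy=5))
E
```

```text
time: 4.95
eef_pos: [0.4974, -0.1766, 0.1498]
tcp_rot: [-0.12, 0.993, 0.001, -0.001]
contact_force: [0.1, -0.0, -1.9]
opening: 0.455
finger_force: 81.3
t 4.95 tcp [ 497.4 -176.6  149.8] head -166.25 shift [ 0.7 -1.9 74.8] yaw -0.05 F [ 0.1 -0.  -1.9] fing 81.3 open 0.455
```

View pics/scene2.png

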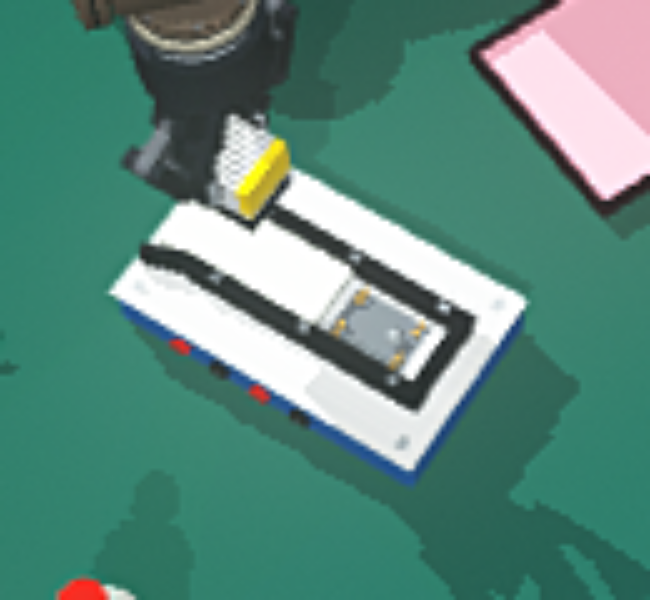

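View pics/top2.png

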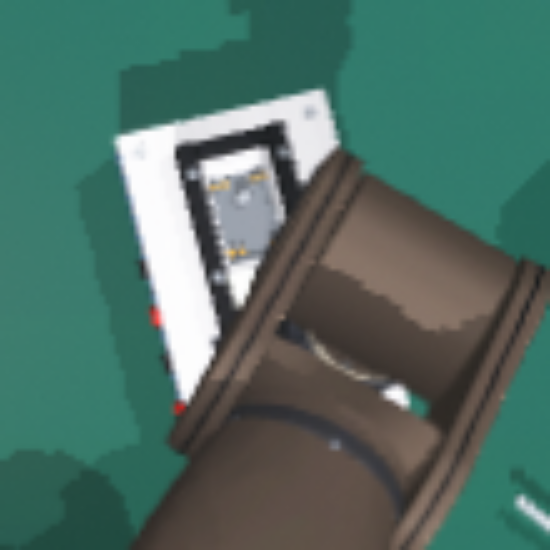

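Scene view: the module is held above the shelf with its yellow end facing the nest (265,180 in the crop). The arm blocks the top view of the module. I'll measure the yellow end in the fixture frame using the scene camera.

```bash
cat > y.py <<'E'
from h import *
def yel(c,fx=(551.0,-165.0),a=13.85,zoff=0):
    P=pts(c)*1000; H=cv2.cvtColor(c['frame'],cv2.COLOR_BGR2HSV).astype(int)
    m=(H[...,0]>20)&(H[...,0]<34)&(H[...,1]>130)&(H[...,2]>90)
    m[:, :170]=0; m[:,272:]=0; m[:170]=0; m[272:]=0
    Q=P[m]-np.array([*fx,0]); t=np.radians(a); ca,sa=np.cos(t),np.sin(t)
    X=Q[:,0]*ca+Q[:,1]*sa; Y=-Q[:,0]*sa+Q[:,1]*ca
    zt=np.percentile(Q[:,2],95)
    f=Q[:,2]<zt-5
    print('n',m.sum(),'ztop',zt.round(1),'front x med',np.median(X[f]).round(1),'y range',np.percentile(Y,[2,98]).round(1),'mid',(np.percentile(Y,[2,98]).mean()).round(1),'slope dx/dy',np.polyfit(Y[f],X[f],1)[0].round(3))
    s=get_state(); d=s['eef_pos'][:2]*1000-np.array(fx); print('tcp in fix',(d[0]*ca+d[1]*sa).round(1),(-d[0]*sa+d[1]*ca).round(1),(s['eef_pos'][2]*1000).round(1))
E
python3 - <<'E'
from y import *
c=np.load('scene2.npy',allow_pickle=True).item()
yel(c,(551.6,-164.6),13.9); 
# tray pose for comparison, same camera, frame = tcp at the grasp
c=np.load('scene0.npy',allow_pickle=True).item()
P=pts(c)*1000; H=cv2.cvtColor(c['frame'],cv2.COLOR_BGR2HSV).astype(int)
m=(H[...,0]>20)&(H[...,0]<34)&(H[...,1]>130); m[:,:270]=0;m[:,304:]=0;m[:168]=0;m[198:]=0
Q=P[m]-[574.8,90.1,0]; t=np.radians(-6.3); X=Q[:,0]*np.cos(t)+Q[:,1]*np.sin(t);Y=-Q[:,0]*np.sin(t)+Q[:,1]*np.cos(t)
f=Q[:,2]<np.percentile(Q[:,2],95)-5
print(m.sum(),np.median(X[f]).round(1),np.percentile(Y,[2,98]).round(1))
# rails in the scene view, fixture frame, and nest/pin
Q=P[190:270,176:272].reshape(-1,3)-[551.6,-164.6,0]; h=H[190:270,176:272].reshape(-1,3)
t=np.radians(13.9);X=Q[:,0]*np.cos(t)+Q[:,1]*np.sin(t);Y=-Q[:,0]*np.sin(t)+Q[:,1]*np.cos(t)
for x0 in(-60,-30,0,30,60):
    k=(abs(X-x0)<12)&(h[:,2]<80)&(Q[:,2]>48); 
    print(x0,[ (k&s).sum() and np.percentile(Y[k&s],[5,50,95]).round(1) for s in((Y<0),(Y>0))])
k=(abs(Y)<15)&(h[:,2]<80)&(X>60)&(Q[:,2]>48); print('stop x',np.percentile(X[k],[5,95]).round(1))
E
```

```text
n 87 ztop 181.3 front x med -25.2 y range [-20.   18.4] mid -0.8 slope dx/dy 0.065
tcp in fix -55.2 1.0 150.5
69 29.5 [-18.9  18.8]
-60 [array([-35.1, -29.6, -24.5]), array([22.1, 26.5, 31.5])]
-30 [array([-35.3, -31.3, -24.8]), array([23.6, 27.6, 32.6])]
0 [array([-35.1, -32. , -24.4]), array([24.1, 28. , 32.3])]
30 [array([-35.3, -30.5, -24.6]), array([23.2, 27.4, 32.2])]
60 [array([-34.6, -30.6, -24.6]), array([22.9, 26.4, 31.2])]
stop x [84.3 93.9]
```

```bash
python3 -m crank '[[[0,-1,30],0,255],[[0,-1,60],0,255],[[0,-1,75],0,255],[[0,-1,75],0,255],[[0,-1,75],0,255],[[0,-1,75],0,255]]'
python3 - <<'E'
from y import *
go(497.1,-178.5,68,13.8)
yel(read_camera('scene'),(551.6,-164.6),13.9)
E
```

```text
time: 5.65
eef_pos: [0.4991, -0.1797, 0.0777]
tcp_rot: [-0.119, 0.993, -0.001, 0.001]
contact_force: [0.4, -0.1, -1.4]
opening: 0.456
finger_force: 81.3
t 5.65 tcp [ 499.1 -179.7   77.7] head -166.34 shift [1.7 1.7 9.7] yaw -0.14 F [ 0.4 -0.1 -1.4] fing 81.3 open 0.456
n 77 ztop 109.3 front x med -24.2 y range [-24.1  15.6] mid -4.3 slope dx/dy 0.114
tcp in fix -54.6 -2.1 77.8
```

Run:
```python
from y import *
c=read_camera('scene'); np.save('scene3.npy',c,allow_pickle=True)
f=c['frame']; cv2.imwrite('pics/s3.png',cv2.resize(f[190:260,180:265],None,fx=9,fy=8.5,interpolation=cv2.INTER_CUBIC))
# ray-plane: dark rail pixels on z=55.5 in fixture frame, ahead of the module
H=cv2.cvtColor(f,cv2.COLOR_BGR2HSV).astype(int); P=pts(c,.0555)*1000-[551.6,-164.6,0]; t=np.radians(13.9)
X=P[...,0]*np.cos(t)+P[...,1]*np.sin(t);Y=-P[...,0]*np.sin(t)+P[...,1]*np.cos(t)
for x0 in(-15,0,20,40,60):
    k=(abs(X-x0)<6)&(abs(Y)<45)&(H[...,2]<90)
    print(x0,[np.percentile(Y[k&s],[3,50,97]).round(1) for s in((Y<-15)&(Y>-45),(Y>15)&(Y<45)) if (k&s).any()])
# yellow on plane of module top (TCP+30)
m=(H[...,0]>20)&(H[...,0]<34)&(H[...,1]>130)&(H[...,2]>90); m[:,:170]=0;m[:,272:]=0;m[:170]=0;m[272:]=0
Z=get_state()['eef_pos'][2]+.030
P=pts(c,Z)*1000-[551.6,-164.6,0];X=P[...,0]*np.cos(t)+P[...,1]*np.sin(t);Y=-P[...,0]*np.sin(t)+P[...,1]*np.cos(t)
q=np.stack([X[m],Y[m]],1).astype(np.float32); print(cv2.minAreaRect(q),q.min(0),q.max(0)); print(cv2.convexHull(q).reshape(-1,2).round(1).tolist())
```

```text
-15 [array([-37.4, -31.6, -25. ]), array([22.6, 27.2, 31.7])]
0 [array([-38.4, -31.8, -24.1]), array([23.4, 27.1, 31.9])]
20 [array([-37.7, -31.5, -24.4]), array([18.2, 24.9, 32. ])]
40 [array([-37.1, -30.6, -23.8]), array([18.6, 24.5, 31.2])]
60 [array([-37.3, -30.3, -24.4]), array([19. , 25.5, 30.8])]
((23.405414581298828, -24.110958099365234), (40.34389877319336, 124.26288604736328), 71.34172821044922) [-30.462393 -39.96273 ] [83.630745 13.993147]
[[83.5999984741211, -40.0], [82.5999984741211, -33.20000076293945], [42.29999923706055, -9.199999809265137], [-22.799999237060547, 12.800000190734863], [-27.299999237060547, 14.0], [-29.799999237060547, 12.399999618530273], [-30.5, 8.0], [-30.299999237060547, -23.5], [-28.399999618530273, -26.200000762939453], [-22.100000381469727, -30.0], [-17.700000762939453, -31.200000762939453]]
```

View pics/s3.png

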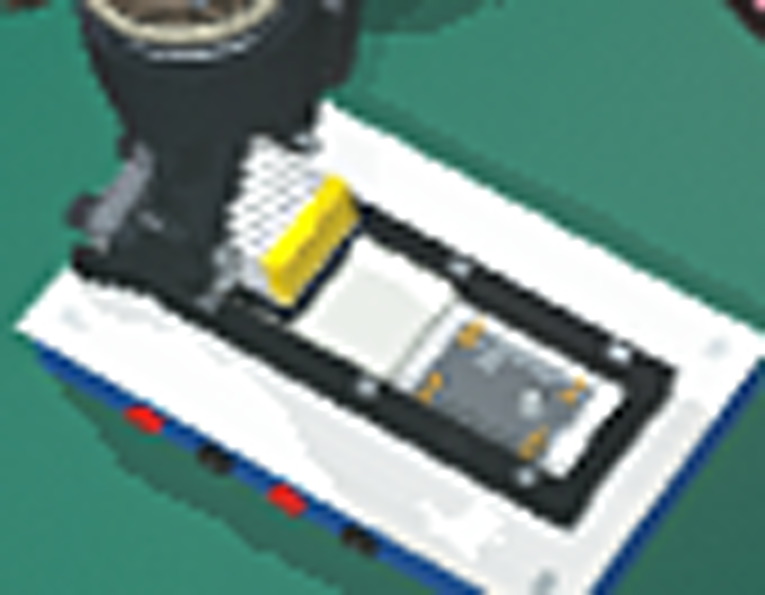

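The module sits centred lengthwise at x≈-55, but it is about 2 mm towards the near rail (-y). I'll correct by +2 mm and lower it onto the shelf.

```bash
python3 -m crank '[[[0,2,0],0,255],[[0,2,3],0,255],[[0,2,5],0,255],[[0,2,7],0,255],[[0,2,8],0,255],[[0,2,8],0,255],[[0,2,8],0,255]]'
python3 - <<'E'
from y import *
go(499.1,-178.5,68,13.8)
yel(read_camera('scene'),(551.6,-164.6),13.9)
E
```

```text
time: 6.45
eef_pos: [0.4973, -0.1771, 0.069]
tcp_rot: [-0.119, 0.993, 0.0, -0.001]
contact_force: [-3.1, 1.7, 6.8]
opening: 0.456
finger_force: 82.4
t 6.45 tcp [ 497.3 -177.1   69. ] head -166.34 shift [-1.5 -1.7  1. ] yaw -0.14 F [-3.1  1.7  6.8] fing 82.4 open 0.456
n 80 ztop 99.4 front x med -25.6 y range [-20.3  18.3] mid -1.0 slope dx/dy 0.205
tcp in fix -55.7 0.9 69.0
```

```bash
python3 -m crank '[[[0,0,0],0,255],[[-10,-1,0],0,255],[[-20,-1,0],0,255],[[-30,-1,0],0,255],[[-40,-1,0],0,255],[[-50,-1,0],0,255],[[-60,-1,0],0,255],[[-70,-1,0],0,255],[[-75,-1,0],0,255],[[-75,-1,0],0,255]]'
python3 - <<'E'
from y import *
go(497.1,-178.5,68,13.8)
yel(read_camera('scene'),(551.6,-164.6),13.9)
E
```

```text
time: 7.5
eef_pos: [0.5713, -0.1608, 0.0689]
tcp_rot: [-0.119, 0.993, -0.0, 0.0]
contact_force: [-1.9, -0.1, 5.3]
opening: 0.458
finger_force: 82.0
t 7.5 tcp [ 571.3 -160.8   68.9] head -166.31 shift [76.3  0.3  0.9] yaw -0.11 F [-1.9 -0.1  5.3] fing 82.0 open 0.458
n 72 ztop 100.8 front x med 50.0 y range [-23.4  16.2] mid -3.6 slope dx/dy -0.011
tcp in fix 20.0 -1.0 68.9
```

Run:
```python
from h import *
t=np.radians(13.9)
c=np.load('scene0.npy',allow_pickle=True).item()
P=pts(c,.049)*1000-[551.6,-164.6,0];X=P[...,0]*np.cos(t)+P[...,1]*np.sin(t);Y=-P[...,0]*np.sin(t)+P[...,1]*np.cos(t)
g=cv2.cvtColor(c['frame'],cv2.COLOR_BGR2GRAY).astype(int)
r=slice(231,244); 
for v in range(232,243): print(v,' '.join(f'{g[v,u]}' for u in range(232,247)))
for u,v in((239,237),(240,237),(239,238)): print(u,v,X[v,u].round(1),Y[v,u].round(1))
```

```text
232 177 174 172 171 170 167 166 167 203 255 250 140 74 47 50
233 173 171 170 171 172 170 169 167 163 165 204 255 250 93 59
234 172 172 170 170 171 170 168 168 168 166 172 211 228 253 191
235 172 172 171 171 169 169 171 155 166 168 164 154 164 184 232
236 173 171 171 170 168 188 239 202 130 175 198 213 150 147 245
237 173 171 171 171 170 181 214 185 145 171 161 133 186 255 255
238 159 172 172 171 168 165 177 176 140 132 167 161 216 255 255
239 159 161 174 172 171 170 161 135 124 120 128 204 255 255 255
240 113 163 158 160 173 172 163 134 147 130 186 251 255 255 138
241 63 87 134 161 155 158 184 198 159 171 239 255 255 215 37
242 66 63 62 83 128 170 190 150 125 211 255 255 255 80 51
239 237 58.8 -1.2
240 237 61.3 0.4
239 238 60.6 -4.0
```

```bash
python3 -m crank '[[[-6,1,-0.5],0,255],[[-12,1,-0.5],0,255],[[-18,1,-0.5],0,255],[[-25,1,-0.5],0,255],[[-25,1,-0.5],0,255],[[-25,1,-0.5],0,255]]'
python3 - <<'E'
from y import *
go(594.7,-153.6,63,13.8)
yel(read_camera('scene'),(551.6,-164.6),13.9)
E
```

```text
time: 8.15
eef_pos: [0.5945, -0.153, 0.0674]
tcp_rot: [-0.119, 0.993, 0.0, -0.0]
contact_force: [-0.2, -1.3, -1.7]
opening: 0.457
finger_force: 81.4
t 8.15 tcp [ 594.5 -153.    67.4] head -166.35 shift [-0.1 -0.6  4.4] yaw -0.15 F [-0.2 -1.3 -1.7] fing 81.4 open 0.457
n 67 ztop 98.7 front x med 74.0 y range [-20.5  16.3] mid -2.1 slope dx/dy 0.033
tcp in fix 44.1 0.9 67.4
```

It is free of the shelf, with the underside already below the pin top. Lowering it gradually.

```bash
python3 -m crank '[[[0,0,1],0,255],[[0,0,2],0,255],[[0,0,3],0,255],[[0,0,4],0,255],[[0,0,4],0,255],[[0,0,4],0,255]]'
python3 - <<'E'
from y import *
go(594.7,-153.6,58,13.8)
E
```

```text
time: 8.8
eef_pos: [0.5945, -0.1536, 0.0644]
tcp_rot: [-0.119, 0.993, -0.0, 0.0]
contact_force: [0.8, 0.2, -1.2]
opening: 0.453
finger_force: 81.4
t 8.8 tcp [ 594.5 -153.6   64.4] head -166.36 shift [-0.2 -0.1  6.4] yaw -0.16 F [ 0.8  0.2 -1.2] fing 81.4 open 0.453
```

```bash
python3 -m crank '[[[0,0,1],0,255],[[0,0,2],0,255],[[0,0,3],0,255],[[0,0,4],0,255],[[0,0,5],0,255],[[0,0,5],0,255]]'
python3 - <<'E'
from y import *
go(594.7,-153.6,58,13.8)
yel(read_camera('scene'),(551.6,-164.6),13.9)
E
```

```text
time: 9.4
eef_pos: [0.5948, -0.1536, 0.0605]
tcp_rot: [-0.119, 0.993, -0.0, -0.0]
contact_force: [-3.7, 0.8, 6.4]
opening: 0.454
finger_force: 82.1
t 9.4 tcp [ 594.8 -153.6   60.5] head -166.36 shift [0.1 0.1 2.5] yaw -0.16 F [-3.7  0.8  6.4] fing 82.1 open 0.454
n 69 ztop 91.6 front x med 74.9 y range [-21.4  16.8] mid -2.3 slope dx/dy 0.031
tcp in fix 44.5 0.3 60.6
```

```bash
python3 -m crank '[[[0,0,1],0,255],[[0,0,2],0,255],[[0,0,3],0,255],[[0,0,3],0,255],[[0,0,3],0,255]]'
python3 - <<'E'
from y import *
go(594.7,-153.6,58,13.8)
yel(read_camera('scene'),(551.6,-164.6),13.9)
E
```

```text
time: 9.95
eef_pos: [0.5948, -0.1537, 0.0584]
tcp_rot: [-0.119, 0.993, -0.0, -0.0]
contact_force: [-5.7, 1.3, 10.3]
opening: 0.457
finger_force: 82.5
t 9.95 tcp [ 594.8 -153.7   58.4] head -166.35 shift [0.1 0.1 0.4] yaw -0.15 F [-5.7  1.3 10.3] fing 82.5 open 0.457
n 68 ztop 90.7 front x med 74.5 y range [-22.9  16.9] mid -3.0 slope dx/dy 0.022
tcp in fix 44.6 0.2 58.4
```

```bash
python3 -m crank '[[[0,0,0.5],0,255],[[0,0,1],0,255],[[0,0,1.5],0,255],[[0,0,2],0,255],[[0,0,2],0,255],[[0,0,2],0,255],[[0,0,2],0,255]]'
python3 - <<'E'
from y import *
go(594.7,-153.6,58,13.8)
c=read_camera('scene'); yel(c,(551.6,-164.6),13.9)
cv2.imwrite('pics/s4.png',cv2.resize(c['frame'][190:260,180:265],None,fx=9,fy=8.5,interpolation=cv2.INTER_CUBIC))
E
```

```text
time: 10.7
eef_pos: [0.5948, -0.1537, 0.058]
tcp_rot: [-0.119, 0.993, 0.0, -0.001]
contact_force: [-8.6, 2.5, 17.1]
opening: 0.455
finger_force: 83.6
t 10.7 tcp [ 594.8 -153.7   58. ] head -166.34 shift [0.1 0.1 0. ] yaw -0.14 F [-8.6  2.5 17.1] fing 83.6 open 0.455
n 69 ztop 90.9 front x med 74.6 y range [-22.3  17.6] mid -2.3 slope dx/dy 0.012
tcp in fix 44.6 0.2 58.1
```

View pics/s4.png

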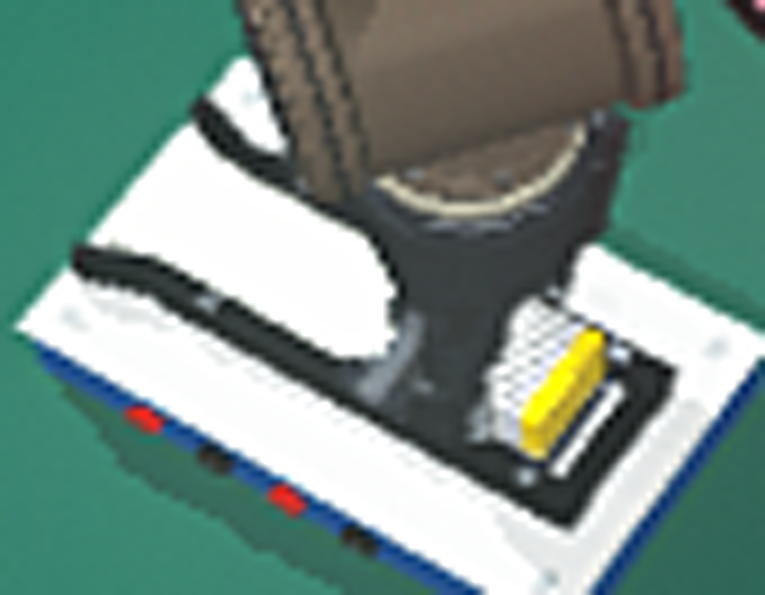

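The forces match the contact springs: 8 N at 2 mm of travel, 12 N at 4.5 mm, then a stiff stop at exactly the home height. The picture shows the module level in the nest at about (560,390), with its front just short of the end stop. I'm handing it in still pressed.

```bash
python3 -c "
from plant import ctrl
print(ctrl.sign_off())"
```

```text
the job is handed in; nothing more can be done
None
```

The silver module is on the locating pin, pressed home at about 19 N with the gripper still holding it, and I handed the job in at about 10.8 s; the sign-off did not return a verdict.

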